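# Dig the blue tube block out of the crate and load the block heater

### The arm

A 6-joint arm with a two-finger parallel gripper is mounted at the origin on the work surface. World frame = base frame: x ahead of the robot, y to its left, z up, the work surface at z = 0. Lengths are in m, angles in degrees, forces in N, time in s.
With the tool pointing down it reaches from about 0.25 to 0.725 m from the base axis. Payload 9.7 kg.
Tool frame: the origin (TCP) lies between the finger pads; the fingertips stand 19 mm ahead of it and the grasp point (between the pads) is the TCP; z points along the fingers, y is the line along which they close (so a half turn about z gives the same grasp; the last joint's range is limited). The gripper opens to 85 mm and grips with 20 to 120 N. Pads are 22 mm wide; open, the fingers measure 114 mm over their backs; the gripper's body (76 mm by 85 mm) begins 54 mm behind the grasp point. The pads swing forward as they close: fully open they stand 13 mm farther back than shut.
Start: joints at [-66.234, 4.979, 10.078, 95.1, 0, 90], TCP at [0.222, -0.503, 0.25] pointing down, gripper open.
Joint ranges: [-179.16, 179.16], [-48.56, 103.87], [-65.8, 70.77], [-126.05, 130.52], [-82.76, 87.17], [-180, 180]. Speed limits (degrees/s): [127.2, 127.2, 147.25, 180, 180, 180].

### API

Orientations are given as [roll, pitch, yaw] about the fixed x, y, z axes, in that order (R = Rz(yaw) Ry(pitch) Rx(roll)).
In Python, from workcell import bot gives the robot as it stands. The module is installed in compiled form; this text tells all that it offers.
- The arm moves only by the shell command python3 -m crank 'ROWS' [OPENING] [FORCE]. ROWS is JSON, a list that holds one entry, the list of rows, each a list of 6 numbers: the shift along the world's x, y, z as a fraction of full scale, then the turn, a rotation vector about the world's x, y, z as a fraction of full scale. In form: [[[x, y, z, wx, wy, wz], ...]]. A call has 1 to 20 rows; each row shifts and turns the commanded pose from where the row before left it; what a row does not reach is not made up. Full scale, the value 1, is 20 mm for a shift and 0.12 rad for a turn. A row lasts 1/12 s, in which the tool goes at most 41.7 mm and 7.16 degrees, less where a joint would pass 70% of its speed; a pose out of reach is approached as far as the arm can. A call with a number of a shift or a turn outside -1 to 1 is refused whole. A call with a gripper value outside its range is refused whole. OPENING is the opening, from 0 (shut) to 1 (fully open), set as the call begins (- or left out, the last holds). The fingers move at their own pace and stop on an object; FORCE is the grip in N (left out, the last holds). Time passes only in rows, so rows that do not move let the fingers close. It gives the time, the measured TCP pose, the force, the opening and the grip force at its end, in the units of the state.
- bot.get_obs(): the state, without advancing time (a new reading comes with each control period).
- bot.camera(name): name is "scene" or "top"; returns the picture (400x640x3 uint8, red, green, blue); there is no depth.
- bot.camera_model(name): a dict with "vertical_fov" (degrees; the focal length in pixels is half the picture's height over the tangent of half this angle, whatever the lens; pixels are square), "cx", "cy" (the principal point, pixels), "R" (3x3) and "t" (3): a world point X has camera coordinates R X + t. Camera axes: x right, y down, z forward; pixel columns grow to the right and rows downward; lengths in m; the calibration is good to about 2 mm. A picture is of the moment at which its call begins. camera_model takes no time and is no camera call.
- bot.job_done(): hands the job in; it is judged then, once.
The state is a dict: "time": time; "q": joint angles; "qd": joint speeds; "joint_efforts": joint torques, N m; "ee_pos": TCP position; "tcp_rot": TCP orientation; "wrist_force": force on the tool from outside, world axes, zero at the start; "torque": the same for the moment, N m; "opening": finger opening in m; "grasp_force": force on a finger pad.
Only numpy, scipy, OpenCV 4.12 (cv2) and the standard library are available. Lean on these libraries where they do the work, as an engineer would, in place of code of your own. Each camera call takes 0.05 s, during which the arm holds its last target. There are 200 camera calls.

### The job

In the grey crate the blue sample block is jammed against a wall with a tube rack standing on it. First stand the rack upright on the green mat without tipping it; then gently, without pressing hard on it, slide the blue block away from the wall so that it can be gripped, take it out, and lower it (do not drop it) on the heater's plate, flat, lengthwise and centred between the black stops. Leave the orange block, the jar and the tip box in the crate as they stand.

Things in the scene. Friction and masses are not known exactly. Their poses are not given: they have to be found in the camera images.
- crate: open grey crate fixed to the bench, 190 (x) by 310 (y) by 45 mm high, walls and floor 5 mm; origin at the centre of its underside. Two blocks lie in it, long sides along crate y, one at each long (y) wall in different halves (which is which varies), 1 to 3 mm from the wall: no finger fits there. Jar and tip box stand across from them; about 80 mm of bare floor between
- blue_block: THE TARGET: blue sample block, 116 (its x) by 56 (its y) by 26 mm high, about 0.3 kg, 4 x 8 dark wells sealed by a film so that the top is flat to the touch; slides easily on the crate floor. Origin at the centre of its underside. The film and wells are delicate: more than 40 N between block and crate counts as harm
- orange_block: orange sample block of the same shape, to be left in the crate; origin at the centre of its underside
- rack: white tube rack with red and yellow caps, 96 (x) by 48 (y) by 30 mm high, caps 3 mm higher, and along its middle a grey carrying fin 70 (x) by 10 (y) mm that rises to 66 mm above its underside; about 0.12 kg; origin at the centre of its underside. It stands loose on the blue block, long side along that of the block
- rack_grip (a point): point on the middle of the rack's carrying fin, 56 mm above the rack's underside; axes as the rack's
- jar: amber jar with white cap, diameter 36, 50 mm high, standing in the crate; origin at the centre of its underside
- tip_box: small white box with green lid, 34 by 56 by 40 mm high, standing in the crate; origin at the centre of its underside
- mat: flat green-grey mat fixed on the bench, 180 (x) by 140 (y) by 3 mm; origin at the centre of its underside
- heater: white block heater fixed to the bench, casing 170 (x) by 110 (y) by 40 mm high, with a low console 34 mm high on its -x end reaching to x = -143 mm; origin at the centre of the casing's underside
- heater_plate (a point): centre of the top face of the heater's bare steel plate, 44 mm above the bench; the plate is 132 (x) by 72 (y) mm, open on both long sides, with a black stop 8 mm higher than the plate at each x end (132 mm apart). The block belongs here with its x along plate x, either way round

How it is judged (in metres and radians):
On the way:
1. the rack stands upright on the mat, let go, while the blue block is still in the crate (horizontal distance between rack and mat below 0.045 m and angle between rack's own z axis and vertical below 0.1 rad and height (world z) of rack below 0.008 m and contact force between the fingers and rack below 0.05 N and height (world z) of blue_block below 0.02 m), for 0.2 s.
At the end, for the whole second after the job is handed in: Rack upright on the mat, middles within 45 mm, tilt under 0.1 rad; blue block flat on the heater plate, within 12 mm of centre along and across, aligned within 0.15 rad; both released, at rest; orange block, jar and tip box moved under 30 mm, jar and tip box upright (horizontal distance between rack and mat below 0.045 m and angle between rack's own z axis and vertical below 0.1 rad and height (world z) of rack below 0.008 m and contact force between the fingers and rack below 0.05 N and x of blue_block in the frame of heater_plate between -0.012 and 0.012 m and y of blue_block in the frame of heater_plate between -0.012 and 0.012 m and z of blue_block in the frame of heater_plate between -0.004 and 0.004 m and angle between the x axis of blue_block and the x axis of heater_plate, either way round below 0.15 rad and angle between blue_block's own z axis and vertical below 0.06 rad and linear speed of each of blue_block, rack below 0.02 m/s and contact force between the fingers and blue_block below 0.05 N and distance of each of orange_block, jar, tip_box from where it was at the start of the episode below 0.03 m and angle between each of jar, tip_box's own z axis and vertical below 0.2 rad); the robot touches nothing.
It fails at once if the blue block was pressed on the crate with more than 40 N (contact force between blue_block and crate above 40 N).
It fails at once if the rack was tipped over by more than 0.5 rad (angle between rack's own z axis and vertical above 0.5 rad).
It fails at once if the blue block was let go over the heater more than 15 mm above its plate (horizontal distance between blue_block and heater_plate below 0.09 m and z of blue_block in the frame of heater_plate above 0.015 m and contact force between anything else and blue_block below 0.01 N).
It also fails if it takes over 72 s, if anything falls off the work surface, if the arm or the gripper's body presses on something with over 40 N, if the wrist force passes 120 N, or if a joint passes its speed limit or range.

## Working session

There is one attempt and no reset: what is moved stays moved. The work goes in short steps, Python scripts to look and compute and a shell command to move; the robot and the scene stay as the last step left them, time stands still between calls to the robot, and variables do not carry over. Pictures are saved under pics/ and viewed, at most 10 in all, crops included, and the job is handed in when it is done.

```bash
mkdir -p pics; python3 - <<'E'
from workcell import bot
import cv2
for n in("scene","top"):
    cv2.imwrite(f"pics/{n}0.png",bot.camera(n)[...,::-1]); print(n,bot.camera_model(n))
print(bot.get_obs())
E
```

```text
scene {'vertical_fov': 44.3089767251503, 'cx': 316.1179076354662, 'cy': 195.14107981386402, 'R': array([[-0.85633816,  0.51618975, -0.01526767],
       [ 0.44827111,  0.72833531, -0.51824771],
       [-0.25639417, -0.45063934, -0.85509427]]), 't': array([ 0.47248983, -0.20516908,  1.30973366])}
top {'vertical_fov': 44.61489234682007, 'cx': 317.93197123589056, 'cy': 197.95100347873617, 'R': array([[ 0.02439011, -0.99969964, -0.00239995],
       [-0.99904172, -0.02428664, -0.03641151],
       [ 0.03634229,  0.00328573, -0.999334  ]]), 't': array([-0.03067837,  0.55746796,  1.21569203])}
{'time': 0.1, 'q': array([-6.62350021e+01,  5.00843759e+00,  1.00393171e+01,  9.50972902e+01,
        6.93231084e-04,  9.00014982e+01]), 'qd': array([-0.01324585, -0.09358947,  0.22967835, -0.0134465 ,  0.02180311,
        0.05263521]), 'joint_efforts': array([ 1.81899064e-03, -5.21561408e+01,  4.65651548e+01,  1.60787377e-02,
        1.50823548e-04, -6.65471092e-07]), 'ee_pos': array([ 0.22157924, -0.50321178,  0.24965213]), 'tcp_rot': array([-1.79933589e+02, -6.91494054e-04,  2.37634989e+01]), 'wrist_force': array([-0.07159211,  1.04527049,  0.65940606]), 'torque': array([ 0.00062828, -0.01254755,  0.06430329]), 'grasp_force': 0.0, 'opening': 0.08550087738059672}
```

View pics/scene0.png

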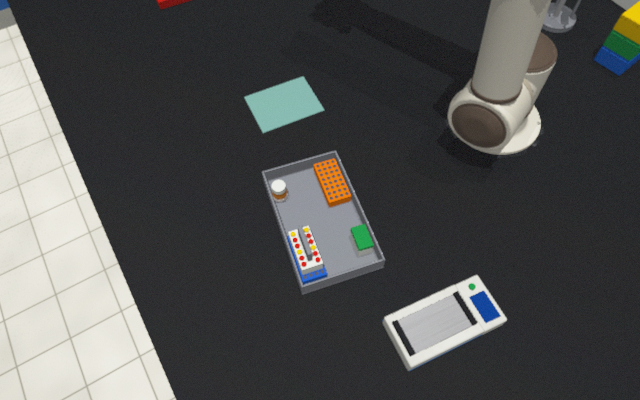

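View pics/top0.png

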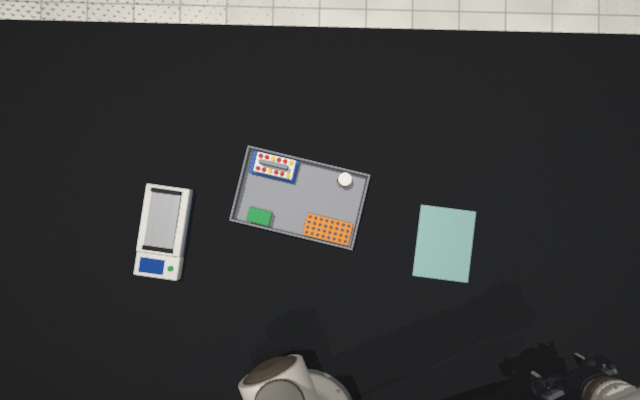

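The scene view shows the mat at (285,104), the rack on the blue block at (307,253), the orange block at (332,182) and the heater at (445,320). In the top view the rack and blue block are at (275,165), the heater plate at (163,220) and the mat at (445,243). I'll zoom in on both.

```bash
python3 - <<'E'
import cv2,numpy as np
s=cv2.imread("pics/scene0.png");t=cv2.imread("pics/top0.png")
a=cv2.resize(s[215:295,275:375],None,fx=4,fy=4,interpolation=cv2.INTER_CUBIC)
b=cv2.resize(t[140:220,228:328],None,fx=4,fy=4,interpolation=cv2.INTER_CUBIC)
d=cv2.resize(t[175:240,125:205],(400,280),interpolation=cv2.INTER_CUBIC)
e=cv2.resize(s[275:370,380:510],(400,280),interpolation=cv2.INTER_CUBIC)
cv2.imwrite("pics/crop.png",np.vstack([np.hstack([a,b]),np.hstack([e,d])]))
E
cat > h.py <<'E'
import numpy as np,cv2
from workcell import bot
M={n:bot.camera_model(n) for n in("scene","top")}
def ray(n,p):
    m=M[n];f=200/np.tan(np.radians(m["vertical_fov"]/2))
    d=m["R"].T@np.array([(p[0]-m["cx"])/f,(p[1]-m["cy"])/f,1]);return -m["R"].T@m["t"],d/np.linalg.norm(d)
def onz(n,p,z):
    c,d=ray(n,p);return c+d*(z-c[2])/d[2]
def tri(ps,pt):
    A=[];b=[]
    for n,p in(("scene",ps),("top",pt)):
        c,d=ray(n,p);P=np.eye(3)-np.outer(d,d);A.append(P);b.append(P@c)
    X=np.linalg.solve(A[0]+A[1],b[0]+b[1])
    g=max(np.linalg.norm(A[i]@X-b[i]) for i in(0,1));return X,g
def proj(n,X):
    m=M[n];f=200/np.tan(np.radians(m["vertical_fov"]/2));c=m["R"]@np.asarray(X)+m["t"]
    return np.array([m["cx"],m["cy"]])+f*c[:2]/c[2]
def blobs(img,lo,hi,roi,amin=3):
    x0,y0,x1,y1=roi;h=cv2.cvtColor(img,cv2.COLOR_RGB2HSV);k=np.zeros(h.shape[:2],np.uint8)
    k[y0:y1,x0:x1]=cv2.inRange(h,np.array(lo),np.array(hi))[y0:y1,x0:x1]
    n,l,s,c=cv2.connectedComponentsWithStats(k)
    return k,[(int(s[i,4]),c[i].round(1)) for i in range(1,n) if s[i,4]>=amin]
def rect(mask):
    r=cv2.minAreaRect(np.argwhere(mask)[:,::-1].astype(np.float32));return r,cv2.boxPoints(r)
E
```

```text
(no output)
```

View pics/crop.png

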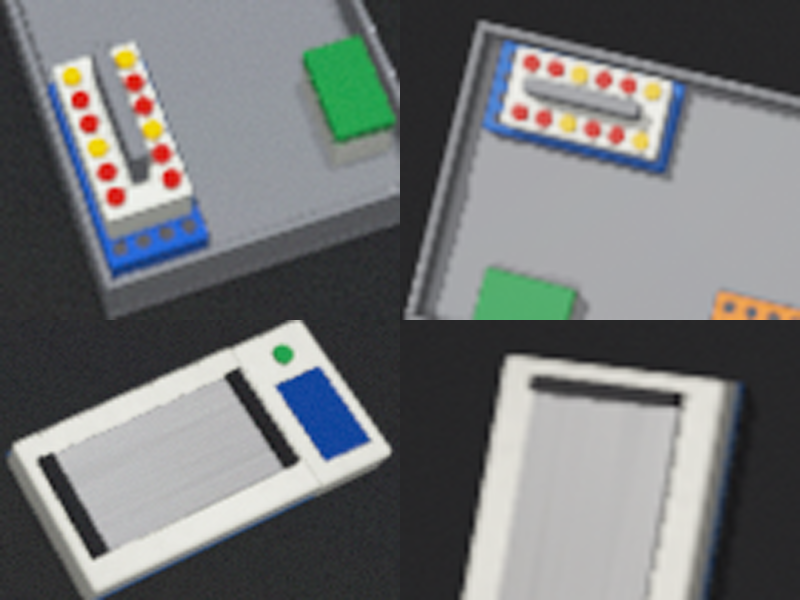

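The crop shows twelve caps in two rows of six, visible in both views. The fin is clear, the blue block sits under the rack, and the heater plate lies between its black stops. Next I'll measure these.

```bash
python3 - <<'E'
from h import *
np.set_printoptions(precision=4,suppress=True)
I={n:cv2.imread(f"pics/{n}0.png")[...,::-1].copy() for n in M}
roi={"scene":(285,222,330,280),"top":(245,145,302,188)}
caps={}
for n in M:
    h=cv2.cvtColor(I[n],cv2.COLOR_RGB2HSV)
    c=[]
    for lo,hi in(((0,110,120),(12,255,255)),((170,110,120),(180,255,255)),((18,110,120),(36,255,255))):
        k,b=blobs(I[n],lo,hi,roi[n],3);c+=[x for x in b]
    print(n,len(c),[ (a,*p) for a,p in c])
    P=np.array([p for a,p in c]);caps[n]=P
    r=cv2.minAreaRect(P.astype(np.float32));print(r);caps[n+'r']=r
X,g=tri(caps["scener"][0],caps["topr"][0]);print("caps rect centre",X,g)
for n,roi2 in(("scene",(240,70,330,135)),("top",(405,200,485,290))):
    k,b=blobs(I[n],(70,40,80),(100,255,255),roi2,50);r,bx=rect(k);print("mat",n,b,r,onz(n,b[0][1],.003)); 
    print([onz(n,q,.003)[:2] for q in bx])
for n,roi2 in(("scene",(385,285,480,362)),("top",(138,182,190,255))):
    x0,y0,x1,y1=roi2
    g=cv2.cvtColor(I[n],cv2.COLOR_RGB2GRAY)[y0:y1,x0:x1]
    print(n,np.bincount((g//10).ravel()))
for n,roi2 in(("top",(240,145,305,190)),):
    k,b=blobs(I[n],(105,130,60),(125,255,255),roi2,5);r,bx=rect(k);print("blue",b,r,onz(n,r[0],.031));print([onz(n,q,.031)[:2] for q in bx])
for n,roi2 in(("scene",(305,155,360,215)),("top",(295,205,365,250))):
    k,b=blobs(I[n],(5,150,120),(18,255,255),roi2,50);r,bx=rect(k);print("orange",b,r,onz(n,r[0],.031));print([onz(n,q,.031)[:2] for q in bx])
E
```

```text
scene 12 [(16, np.float64(308.0), np.float64(235.5)), (15, np.float64(294.6), np.float64(239.6)), (16, np.float64(310.5), np.float64(241.0)), (15, np.float64(296.9), np.float64(245.5)), (18, np.float64(314.7), np.float64(252.9)), (15, np.float64(301.1), np.float64(257.5)), (17, np.float64(317.4), np.float64(259.1)), (16, np.float64(303.5), np.float64(263.5)), (18, np.float64(305.8), np.float64(229.5)), (15, np.float64(292.4), np.float64(233.6)), (17, np.float64(312.6), np.float64(247.0)), (17, np.float64(298.9), np.float64(251.4))]
((304.7205505371094, 246.41839599609375), (32.73259353637695, 14.660869598388672), 69.13240051269531)
top 12 [(11, np.float64(260.5), np.float64(155.4)), (10, np.float64(266.5), np.float64(156.8)), (12, np.float64(278.5), np.float64(159.5)), (10, np.float64(284.8), np.float64(161.0)), (11, np.float64(257.6), np.float64(167.9)), (10, np.float64(263.5), np.float64(169.2)), (11, np.float64(275.8), np.float64(171.8)), (11, np.float64(281.6), np.float64(173.5)), (11, np.float64(272.5), np.float64(158.4)), (11, np.float64(290.6), np.float64(162.5)), (12, np.floa
[... 1139 characters left out ...]
 22.530296325683594), 14.349332809448242) [0.6328 0.0944 0.031 ]
[array([0.6186, 0.1569]), array([0.6732, 0.1447]), array([0.6471, 0.0319]), array([0.5926, 0.0443])]
orange [(901, array([332. , 182.6]))] ((332.0646057128906, 181.76904296875), (46.90841293334961, 24.69527816772461), 67.7509765625) [ 0.4837 -0.0379  0.031 ]
[array([ 0.4997, -0.1061]), array([ 0.4372, -0.1005]), array([0.4684, 0.0272]), array([0.5273, 0.0206])]
orange [(613, array([327.6, 229.3]))] ((327.2710266113281, 229.05239868164062), (46.08855056762695, 22.085742950439453), 13.671307563781738) [ 0.4811 -0.0421  0.031 ]
[array([0.4666, 0.0192]), array([0.5198, 0.0077]), array([ 0.4956, -0.1034]), array([ 0.4426, -0.0917])]
```

```bash
python3 - <<'E'
from h import *
np.set_printoptions(precision=4,suppress=True)
I={n:cv2.imread(f"pics/{n}0.png")[...,::-1].copy() for n in M}
top=[[ (260.5,155.4),(290.6,162.5)],[(257.6,167.9),(287.8,174.8)]]
sc=[[(303.5,263.5),(292.4,233.6)],[(317.4,259.1),(305.8,229.5)]]
X=np.array([[tri(sc[i][j],top[i][j])[0] for j in(0,1)] for i in(0,1)]);print(X)
for i in(0,1): d=X[i,0]-X[i,1];print("rack yaw",np.degrees(np.arctan2(d[1],d[0])))
C={}
for n,roi2,p in(("scene",(385,285,480,362),(433,323)),("top",(138,182,190,255),(163,220))):
    x0,y0,x1,y1=roi2
    g=cv2.cvtColor(I[n],cv2.COLOR_RGB2GRAY);k=np.zeros_like(g);k[y0:y1,x0:x1]=cv2.inRange(g,165,203)[y0:y1,x0:x1]
    k=cv2.morphologyEx(k,cv2.MORPH_OPEN,np.ones((4,4)))
    _,l=cv2.connectedComponents(k);m=l==l[p[1],p[0]];r,bx=rect(m);ys,xs=np.nonzero(m)
    C[n]=np.array([xs.mean(),ys.mean()])+0;print(n,r,C[n],m.sum(),onz(n,C[n],.044));Q=np.array([onz(n,q,.044)[:2] for q in bx]);print(Q)
    e=[Q[(i+1)%4]-Q[i] for i in range(4)];print([(np.linalg.norm(v).round(4),np.degrees(np.arctan2(v[1],v[0])).round(1)) for v in e])
print(tri(C["scene"],C["top"]))
# stops: dark blobs
S={}
for n,roi2,P in(("scene",(385,285,480,362),((403,338),(465,309))),("top",(140,184,188,254),((166,191),(157,249)))):
    x0,y0,x1,y1=roi2;g=cv2.cvtColor(I[n],cv2.COLOR_RGB2GRAY);k=np.zeros_like(g);k[y0:y1,x0:x1]=cv2.inRange(g,0,100)[y0:y1,x0:x1]
    _,l,s,c=cv2.connectedComponentsWithStats(k)
    for p in P: 
        i=l[p[1],p[0]];print(n,"stop",s[i],c[i]);S.setdefault(n,[]).append(c[i])
A=[tri(S["scene"][i],S["top"][i])[0] for i in(0,1)];print(A,(A[0]+A[1])/2,np.linalg.norm(A[0]-A[1]))
d=A[0]-A[1];print(np.degrees(np.arctan2(d[1],d[0])))
E
```

```text
[[[0.6552 0.1231 0.0677]
  [0.6402 0.0502 0.0674]]

 [[0.625  0.1294 0.0667]
  [0.6103 0.0563 0.0665]]]
rack yaw 78.31964512696477
rack yaw 78.5862185866612
scene ((435.4000549316406, 323.800048828125), (38.460365295410156, 62.60990524291992), 63.43495178222656) [435.2553 324.3394] 2295 [0.4926 0.3643 0.044 ]
[[0.5502 0.3204]
 [0.417  0.3329]
 [0.4336 0.4065]
 [0.5616 0.3924]]
[(np.float64(0.1338), np.float64(174.6)), (np.float64(0.0754), np.float64(77.2)), (np.float64(0.1287), np.float64(-6.3)), (np.float64(0.0729), np.float64(-99.0))]
top ((162.59129333496094, 220.8306427001953), (29.95009422302246, 52.91933822631836), 7.765166282653809) [162.6602 220.9682] 1539 [0.4914 0.3606 0.044 ]
[[0.4317 0.4036]
 [0.56   0.3908]
 [0.5519 0.3178]
 [0.4236 0.3308]]
[(np.float64(0.129), np.float64(-5.7)), (np.float64(0.0735), np.float64(-96.4)), (np.float64(0.1289), np.float64(174.2)), (np.float64(0.0732), np.float64(83.7))]
(array([0.4908, 0.3631, 0.0373]), np.float64(0.0005965526588097858))
scene stop [393 321  22  35 211] [403.2938 337.872 ]
scene stop [453 292  24  33 199] [464.6683 308.0101]
top stop [151 188  30   7 102] [165.4706 191.2451]
top stop [142 246  31   7 111] [157.5946 248.8649]
[array([0.5643, 0.3541, 0.0501]), array([0.4232, 0.3692, 0.0487])] [0.4937 0.3617 0.0494] 0.1418963512012413
-6.113121379678914
```

```bash
python3 -m crank '[[[0.686,0.989,-0.2,0,0,0.397],[0.686,0.989,-0.2,0,0,0.397],[0.686,0.989,-0.2,0,0,0.397],[0.686,0.989,-0.2,0,0,0.397],[0.686,0.989,-0.2,0,0,0.397],[0.686,0.989,-0.2,0,0,0.397],[0.686,0.989,-0.2,0,0,0.397],[0.686,0.989,-0.2,0,0,0.397],[0.686,0.989,-0.2,0,0,0.397],[0.686,0.989,-0.2,0,0,0.397],[0.686,0.989,-0.2,0,0,0.397],[0.686,0.989,-0.2,0,0,0.397],[0.686,0.989,-0.2,0,0,0.397],[0.686,0.989,-0.2,0,0,0.397],[0.686,0.989,-0.2,0,0,0.397],[0.686,0.989,-0.2,0,0,0.397],[0.686,0.989,-0.2,0,0,0.397],[0.686,0.989,-0.2,0,0,0.397],[0.686,0.989,-0.2,0,0,0.397],[0.686,0.989,-0.2,0,0,0.397]]]' 0.6 30
python3 -m crank '[[[0.686,0.989,0,0,0,0],[0.686,0.989,0,0,0,0],[0.686,0.989,0,0,0,0],[0.686,0.989,0,0,0,0],[0.686,0.989,0,0,0,0],[0.686,0.989,0,0,0,0],[0.686,0.989,0,0,0,0],[0.686,0.989,0,0,0,0],[0.686,0.989,0,0,0,0],[0.686,0.989,0,0,0,0],[0,0,0,0,0,0],[0,0,0,0,0,0],[0,0,0,0,0,0]]]'
```

```text
time: 1.77
ee_pos: [0.4964, -0.1066, 0.1698]
tcp_rot: [-180.0, 0.0, 78.5]
wrist_force: [0.0, 0.0, -0.0]
opening: 0.051
grasp_force: 0.0
time: 2.85
ee_pos: [0.6329, 0.0899, 0.1697]
tcp_rot: [-179.9, 0.0, 78.4]
wrist_force: [0.6, 0.8, 0.3]
opening: 0.0511
grasp_force: 0.0
```

```bash
python3 -m crank '[[[0,0,-0.5,0,0,0],[0,0,-0.5,0,0,0],[0,0,-0.5,0,0,0],[0,0,-0.5,0,0,0],[0,0,-0.5,0,0,0],[0,0,-0.5,0,0,0],[0,0,-0.5,0,0,0],[0,0,-0.48,0,0,0],[0,0,0,0,0,0],[0,0,0,0,0,0]]]'
python3 -m crank '[[[0,0,0,0,0,0],[0,0,0,0,0,0],[0,0,0,0,0,0],[0,0,0,0,0,0],[0,0,0,0,0,0],[0,0,0,0,0,0],[0,0,0,0,0,0],[0,0,0,0,0,0]]]' 0 30
```

```text
time: 3.68
ee_pos: [0.6329, 0.09, 0.09]
tcp_rot: [-179.9, 0.0, 78.4]
wrist_force: [-0.1, 0.5, 0.5]
opening: 0.0513
grasp_force: 0.0
time: 4.35
ee_pos: [0.6334, 0.0901, 0.0911]
tcp_rot: [180.0, -0.0, 78.4]
wrist_force: [-0.8, 1.6, 4.5]
opening: 0.0092
grasp_force: 34.5
```

```bash
python3 -m crank '[[[0,0,0.15,0,0,0],[0,0,0.3,0,0,0],[0,0,0.5,0,0,0],[0,0,0.6,0,0,0],[0,0,0.6,0,0,0],[0,0,0.6,0,0,0],[0,0,0.6,0,0,0],[0,0,0.6,0,0,0],[0,0,0.5,0,0,0],[0,0,0.3,0,0,0],[0,0,0,0,0,0],[0,0,0,0,0,0]]]'
python3 - <<'E'
from h import *
a=bot.camera("scene")[190:300,250:400];b=bot.camera("top")[130:240,220:370]
cv2.imwrite("pics/lift.png",cv2.resize(np.hstack([a,b]),(800,293))[...,::-1])
E
```

```text
time: 5.35
ee_pos: [0.6334, 0.09, 0.1857]
tcp_rot: [180.0, -0.0, 78.4]
wrist_force: [-0.1, -0.4, -1.9]
opening: 0.0096
grasp_force: 33.7
```

View pics/lift.png

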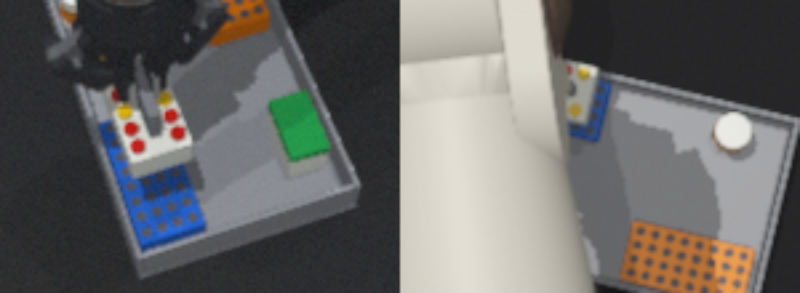

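The picture shows the rack hanging upright from the fin and the blue block still at the wall. I'll carry it to the mat.

```bash
python3 -m crank '[[[-0.15,-0.36,0,0,0,0],[-0.29,-0.68,0,0,0,0],[-0.38,-0.9,0,0,0,0],[-0.38,-0.9,0,0,0,0],[-0.38,-0.9,0,0,0,0],[-0.38,-0.9,0,0,0,0],[-0.38,-0.9,0,0,0,0],[-0.38,-0.9,0,0,0,0],[-0.38,-0.9,0,0,0,0],[-0.38,-0.9,0,0,0,0],[-0.38,-0.9,0,0,0,0],[-0.38,-0.9,0,0,0,0],[-0.38,-0.9,0,0,0,0],[-0.38,-0.9,0,0,0,0],[-0.38,-0.9,0,0,0,0],[-0.38,-0.9,0,0,0,0],[-0.38,-0.9,0,0,0,0],[-0.38,-0.9,0,0,0,0],[-0.38,-0.9,0,0,0,0],[-0.38,-0.9,0,0,0,0]]]'
python3 -m crank '[[[-0.38,-0.9,0,0,0,0],[-0.38,-0.9,0,0,0,0],[-0.38,-0.9,0,0,0,0],[-0.38,-0.9,0,0,0,0],[-0.3,-0.7,0,0,0,0],[-0.2,-0.5,0,0,0,0],[-0.1,-0.25,0,0,0,0],[0,0,-0.6,0,0,0],[0,0,-0.7,0,0,0],[0,0,-0.7,0,0,0],[0,0,-0.7,0,0,0],[0,0,-0.7,0,0,0],[0,0,-0.7,0,0,0],[0,0,-0.7,0,0,0],[0,0,-0.5,0,0,0],[0,0,-0.4,0,0,0],[0,0,0,0,0,0],[0,0,0,0,0,0],[0,0,0,0,0,0]]]'
```

```text
time: 7.12
ee_pos: [0.486, -0.2562, 0.1855]
tcp_rot: [-180.0, 0.0, 78.3]
wrist_force: [0.2, -0.1, -1.1]
opening: 0.0091
grasp_force: 33.7
time: 8.7
ee_pos: [0.4456, -0.3559, 0.0724]
tcp_rot: [179.9, 0.0, 78.4]
wrist_force: [-0.2, -0.1, -1.4]
opening: 0.0098
grasp_force: 33.5
```

```bash
python3 -m crank '[[[0.12,0.3,0,0,0,0],[0.12,0.32,0,0,0,0],[0.1,0.3,0,0,0,0],[0,0,-0.1,0,0,0],[0,0,-0.1,0,0,0],[0,0,-0.08,0,0,0],[0,0,-0.05,0,0,0],[0,0,-0.05,0,0,0],[0,0,0,0,0,0],[0,0,0,0,0,0],[0,0,0,0,0,0]]]'
```

```text
time: 9.62
ee_pos: [0.452, -0.3375, 0.0641]
tcp_rot: [180.0, 0.0, 78.3]
wrist_force: [0.2, 0.6, -2.0]
opening: 0.0095
grasp_force: 33.6
```

```bash
python3 -m crank '[[[0,0,-0.04,0,0,0],[0,0,0,0,0,0],[0,0,0,0,0,0]]]'; python3 -m crank '[[[0,0,-0.04,0,0,0],[0,0,0,0,0,0],[0,0,0,0,0,0]]]'
```

```text
time: 9.87
ee_pos: [0.452, -0.3374, 0.0632]
tcp_rot: [-180.0, -0.0, 78.4]
wrist_force: [-0.3, -0.4, -0.4]
opening: 0.0095
grasp_force: 33.6
time: 10.12
ee_pos: [0.4521, -0.3374, 0.0632]
tcp_rot: [180.0, 0.0, 78.4]
wrist_force: [-2.3, 1.0, 5.3]
opening: 0.0094
grasp_force: 34.6
```

```bash
python3 -m crank '[[[0,0,0.02,0,0,0],[0,0,0,0,0,0],[0,0,0,0,0,0],[0,0,0,0,0,0],[0,0,0,0,0,0],[0,0,0,0,0,0]]]' 0.6; python3 -m crank '[[[0,0,0.3,0,0,0],[0,0,0.6,0,0,0],[0,0,0.9,0,0,0],[0,0,0.9,0,0,0],[0,0,0.9,0,0,0],[0,0,0.9,0,0,0],[0,0,0.9,0,0,0],[0.3,0.8,0,0,0,0],[0.38,0.95,0,0,0,0],[0.38,0.95,0,0,0,0],[0.38,0.95,0,0,0,0],[0.38,0.95,0,0,0,0],[0.38,0.95,0,0,0,0],[0.38,0.95,0,0,0,0],[0.38,0.95,0,0,0,0],[0.38,0.95,0,0,0,0]]]'
python3 - <<'E'
from h import *
np.set_printoptions(precision=4,suppress=True)
s=bot.camera("scene");t=bot.camera("top");cv2.imwrite("pics/s2.png",s[...,::-1])
R={}
a=s[60:140,225:345];b=t[140:290,220:490]
cv2.imwrite("pics/mat.png",np.hstack([cv2.resize(a,(360,240)),cv2.resize(b,(432,240))])[...,::-1])
k,bl=blobs(s,(105,130,60),(125,255,255),(285,222,330,285),20);print(bl)
k,bl=blobs(t,(105,130,60),(125,255,255),(240,145,305,190),20);print(bl)
if bl: 
    r,bx=rect(k);print(r,onz("top",r[0],.031));print([onz("top",q,.031)[:2] for q in bx])
E
```

```text
time: 10.62
ee_pos: [0.452, -0.3373, 0.0628]
tcp_rot: [-180.0, -0.0, 78.4]
wrist_force: [-0.1, -0.1, -0.7]
opening: 0.0505
grasp_force: 0.0
time: 11.95
ee_pos: [0.5193, -0.1684, 0.1723]
tcp_rot: [179.9, 0.0, 78.4]
wrist_force: [-0.4, 0.0, 0.3]
opening: 0.0513
grasp_force: 0.0
[(1022, array([306.6, 256.5]))]
[(751, array([273.8, 166.2]))]
((273.70587158203125, 166.17648315429688), (46.566837310791016, 22.79834747314453), 14.03624439239502) [0.6334 0.0943 0.031 ]
[array([0.6184, 0.1568]), array([0.6738, 0.1447]), array([0.6484, 0.0319]), array([0.5931, 0.0441])]
```

View pics/mat.png

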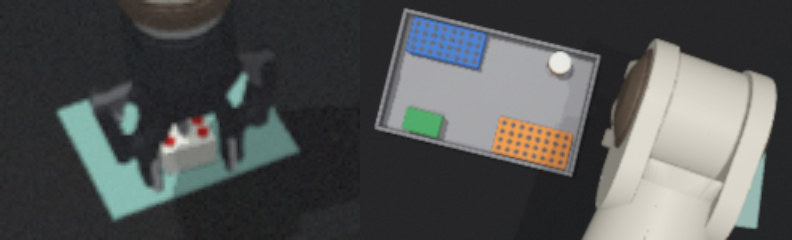

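The rack stands upright on the mat at about (190,140) in the picture, and the blue block is bare at its wall. I'll shut the fingers and come down on the block's centre.

```bash
python3 -m crank '[[[0.406,0.937,0,0,0,0],[0.406,0.937,0,0,0,0],[0.406,0.937,0,0,0,0],[0.406,0.937,0,0,0,0],[0.406,0.937,0,0,0,0],[0.406,0.937,0,0,0,0],[0.406,0.937,0,0,0,0],[0.406,0.937,0,0,0,0],[0.406,0.937,0,0,0,0],[0.406,0.937,0,0,0,0],[0.406,0.937,0,0,0,0],[0.406,0.937,0,0,0,0],[0.406,0.937,0,0,0,0],[0.406,0.937,0,0,0,0],[0,0,0,0,0,0],[0,0,0,0,0,0]]]' 0 20
python3 -m crank '[[[0,0,-0.8,0,0,0],[0,0,-0.9,0,0,0],[0,0,-0.9,0,0,0],[0,0,-0.9,0,0,0],[0,0,-0.9,0,0,0],[0,0,-0.7,0,0,0],[0,0,-0.4,0,0,0],[0,0,-0.15,0,0,0],[0,0,0,0,0,0],[0,0,0,0,0,0]]]'
```

```text
time: 13.38
ee_pos: [0.6327, 0.0931, 0.1713]
tcp_rot: [180.0, 0.0, 78.4]
wrist_force: [-0.1, 0.7, 0.9]
opening: -0.0004
grasp_force: 0.0
time: 14.22
ee_pos: [0.6329, 0.0926, 0.059]
tcp_rot: [179.9, -0.0, 78.3]
wrist_force: [0.4, 0.1, -0.2]
opening: 0.0001
grasp_force: 0.0
```

```bash
python3 -m crank '[[[0,0.05,-0.1,0,0,0],[0,0,-0.1,0,0,0],[0,0,-0.08,0,0,0],[0,0,-0.05,0,0,0],[0,0,-0.05,0,0,0],[0,0,0,0,0,0],[0,0,0,0,0,0]]]';python3 -m crank '[[[0,0,-0.04,0,0,0],[0,0,-0.02,0,0,0],[0,0,0,0,0,0]]]'
```

```text
time: 14.8
ee_pos: [0.6325, 0.094, 0.0503]
tcp_rot: [-180.0, 0.0, 78.4]
wrist_force: [-0.6, -0.3, -0.7]
opening: -0.0
grasp_force: 0.0
time: 15.05
ee_pos: [0.6326, 0.094, 0.0501]
tcp_rot: [180.0, -0.0, 78.4]
wrist_force: [-2.7, -0.7, 6.4]
opening: -0.0001
grasp_force: 3.5
```

```bash
python3 -m crank '[[[0,0,-0.03,0,0,0],[0,0,0,0,0,0],[-0.1,0.02,0,0,0,0],[-0.1,0.02,0,0,0,0],[-0.1,0.02,0,0,0,0],[-0.1,0.02,0,0,0,0],[-0.1,0.02,0,0,0,0],[0,0,0,0,0,0]]]'
python3 - <<'E'
from h import *
s=bot.camera("scene");o=cv2.imread("pics/s2.png")[...,::-1].copy()
for i in(o,s):
    k,bl=blobs(i,(105,130,60),(125,255,255),(280,222,345,290),20);print(bl);r,bx=rect(k[262:290]);print(r)
E
```

```text
time: 15.72
ee_pos: [0.6236, 0.0961, 0.0501]
tcp_rot: [179.8, -0.1, 78.4]
wrist_force: [1.5, -0.5, 6.4]
opening: -0.0001
grasp_force: 3.5
[(1022, array([306.6, 256.5]))]
((311.29998779296875, 6.899998664855957), (22.76839828491211, 25.93067741394043), 71.56505584716797)
[(580, array([314. , 265.7]))]
((315.2500305175781, 6.249991416931152), (21.50348663330078, 26.246904373168945), 71.56504821777344)
```

It slides with the finger. I'll continue.

```bash
python3 -m crank '[[[-0.1,0.02,0,0,0,0],[-0.1,0.02,0,0,0,0],[-0.1,0.02,0,0,0,0],[-0.1,0.02,0,0,0,0],[-0.1,0.02,0,0,0,0],[-0.1,0.02,0,0,0,0],[-0.1,0.02,0,0,0,0],[-0.1,0.02,0,0,0,0],[-0.1,0.02,0,0,0,0],[-0.1,0.02,0,0,0,0],[-0.1,0.02,0,0,0,0],[-0.1,0.02,0,0,0,0],[-0.1,0.02,0,0,0,0],[-0.1,0.02,0,0,0,0],[0,0,0,0,0,0],[0,0,0,0,0,0]]]'
python3 -m crank '[[[0,0,0.1,0,0,0],[0,0,0.5,0,0,0],[0,0,0.9,0,0,0],[0,0,0.9,0,0,0],[0,0,0.9,0,0,0],[0,-0.7,0.9,0,0,0],[0,-0.9,0,0,0,0],[0,-0.9,0,0,0,0],[0,-0.9,0,0,0,0],[0,-0.9,0,0,0,0],[0,-0.9,0,0,0,0],[0,-0.9,0,0,0,0],[0,-0.9,0,0,0,0],[0,-0.9,0,0,0,0],[0,-0.9,0,0,0,0],[0,-0.9,0,0,0,0],[0,0,0,0,0,0],[0,0,0,0,0,0]]]' 1 30
python3 - <<'E'
from h import *
np.set_printoptions(precision=4,suppress=True)
s=bot.camera("scene");t=bot.camera("top")
a=s[140:300,240:400];b=t[130:260,210:390]
cv2.imwrite("pics/slid.png",np.hstack([cv2.resize(a,(380,380)),cv2.resize(b,(420,303))[:380] if 0 else cv2.copyMakeBorder(cv2.resize(b,(420,303)),0,77,0,0,0)])[...,::-1])
for n,i,roi in(("scene",s,(280,215,350,290)),("top",t,(240,145,305,205))):
    k,bl=blobs(i,(105,130,60),(125,255,255),roi,20);r,bx=rect(k);print(n,bl,r,onz(n,r[0],.031));Q=np.array([onz(n,q,.031)[:2] for q in bx]);print(Q)
    print([np.degrees(np.arctan2(*(Q[(j+1)%4]-Q[j])[::-1])).round(1) for j in range(4)])
E
```

```text
time: 17.1
ee_pos: [0.5956, 0.1017, 0.05]
tcp_rot: [179.8, -0.1, 78.4]
wrist_force: [0.8, 0.2, 7.4]
opening: -0.0002
grasp_force: 3.7
time: 18.6
ee_pos: [0.5944, -0.093, 0.1328]
tcp_rot: [-180.0, -0.0, 78.3]
wrist_force: [0.2, -0.5, -0.0]
opening: 0.0856
grasp_force: 0.0
scene [(1033, array([322.4, 251.5]))] ((322.56201171875, 250.79562377929688), (50.577972412109375, 26.14334487915039), 70.01689910888672) [0.5976 0.1044 0.031 ]
[[0.613  0.0391]
 [0.5537 0.0487]
 [0.5829 0.1668]
 [0.6386 0.1566]]
[np.float64(170.8), np.float64(76.1), np.float64(-10.3), np.float64(-102.3)]
top [(710, array([270.3, 181.3]))] ((270.2059020996094, 181.1764678955078), (46.566837310791016, 22.070741653442383), 14.03624439239502) [0.596 0.102 0.031]
[[0.5819 0.1641]
 [0.6354 0.1524]
 [0.61   0.0398]
 [0.5567 0.0516]]
[np.float64(-12.3), np.float64(-102.7), np.float64(167.5), np.float64(77.4)]
```

View pics/slid.png

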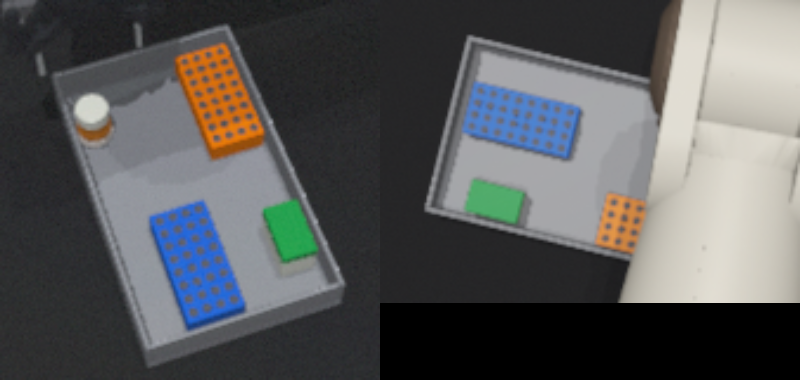

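The blue block lies free, at about (195,263) in the left picture, with clear floor on both sides. The orange block, jar and tip box have not moved. Grasping next.

```bash
python3 -m crank '[[[0.008,0.975,0,0,0,-0.13],[0.008,0.975,0,0,0,0],[0.008,0.975,0,0,0,0],[0.008,0.975,0,0,0,0],[0.008,0.975,0,0,0,0],[0.008,0.975,0,0,0,0],[0.008,0.975,0,0,0,0],[0.008,0.975,0,0,0,0],[0.008,0.975,0,0,0,0],[0.008,0.975,0,0,0,0],[0,0,0,0,0,0],[0,0,0,0,0,0]]]'
python3 -m crank '[[[0,0,-0.5,0,0,0],[0,0,-0.6,0,0,0],[0,0,-0.6,0,0,0],[0,0,-0.6,0,0,0],[0,0,-0.6,0,0,0],[0,0,-0.6,0,0,0],[0,0,-0.6,0,0,0],[0,0,-0.5,0,0,0],[0,0,-0.4,0,0,0],[0,0,-0.25,0,0,0],[0,0,0,0,0,0],[0,0,0,0,0,0]]]'
```

```text
time: 19.7
ee_pos: [0.5958, 0.1042, 0.1325]
tcp_rot: [-180.0, 0.0, 77.6]
wrist_force: [-0.7, 0.2, -0.8]
opening: 0.0853
grasp_force: 0.0
time: 20.7
ee_pos: [0.5962, 0.1027, 0.0276]
tcp_rot: [180.0, -0.0, 77.5]
wrist_force: [0.1, 0.3, 0.1]
opening: 0.0852
grasp_force: 0.0
```

```bash
python3 -m crank '[[[0,0,0,0,0,0],[0,0,0,0,0,0],[0,0,0,0,0,0],[0,0,0,0,0,0],[0,0,0,0,0,0],[0,0,0,0,0,0],[0,0,0,0,0,0]]]' 0 40; python3 -m crank '[[[0,0,0.1,0,0,0],[0,0,0.2,0,0,0],[0,0,0.3,0,0,0],[0,0,0,0,0,0],[0,0,0,0,0,0]]]'
```

```text
time: 21.28
ee_pos: [0.5966, 0.1027, 0.0283]
tcp_rot: [179.9, -0.0, 77.5]
wrist_force: [-0.1, -0.6, 5.7]
opening: 0.055
grasp_force: 44.0
time: 21.7
ee_pos: [0.5963, 0.1026, 0.0398]
tcp_rot: [180.0, -0.0, 77.5]
wrist_force: [0.2, 0.5, -3.3]
opening: 0.0548
grasp_force: 43.2
```

```bash
python3 -m crank '[[[0,0,0.5,0,0,0],[0,0,0.7,0,0,0],[0,0,0.9,0,0,0],[0,0,0.9,0,0,0],[0,0,0.9,0,0,0],[0,0,0.9,0,0,0],[0,0,0.5,0,0,0],[0,0,0.3,0,0,0],[0,0,0,0,0,0]]]'; python3 -c "
from workcell import bot;o=bot.get_obs();print(o['q'],o['ee_pos'])"
```

```text
time: 22.45
ee_pos: [0.5966, 0.1027, 0.1528]
tcp_rot: [179.9, -0.0, 77.5]
wrist_force: [0.1, -0.2, -2.6]
opening: 0.0553
grasp_force: 43.3
[ 9.76627945e+00  1.16237783e+01  6.71865047e+00  8.49937958e+01
 -1.76316503e-04  1.12302545e+02] [0.59658146 0.10268513 0.15279234]
```

```bash
python3 -m crank '[[[-0.26,0.648,0,0,0,0.7],[-0.26,0.648,0,0,0,0.7],[-0.26,0.648,0,0,0,0.7],[-0.26,0.648,0,0,0,0.7],[-0.26,0.648,0,0,0,0.7],[-0.26,0.648,0,0,0,0.7],[-0.26,0.648,0,0,0,0.7],[-0.26,0.648,0,0,0,0.7],[-0.26,0.648,0,0,0,0.7],[-0.26,0.648,0,0,0,0.7],[-0.26,0.648,0,0,0,0.7],[-0.26,0.648,0,0,0,0.7],[-0.26,0.648,0,0,0,0.7],[-0.26,0.648,0,0,0,0.7],[-0.26,0.648,0,0,0,0.7],[-0.26,0.648,0,0,0,0.7],[-0.26,0.648,0,0,0,0.7],[-0.26,0.648,0,0,0,0.7],[-0.26,0.648,0,0,0,0.7],[-0.26,0.648,0,0,0,0.7]]]'
python3 -m crank '[[[0,0,0,0,0,0],[0,0,-0.5,0,0,0],[0,0,-0.6,0,0,0],[0,0,-0.6,0,0,0],[0,0,-0.6,0,0,0],[0,0,-0.4,0,0,0],[0,0,0,0,0,0],[0,0,0,0,0,0],[0,0,0,0,0,0]]]'
python3 - <<'E'
from h import *
s=bot.camera("scene")
cv2.imwrite("pics/heat.png",cv2.resize(s[260:380,370:520],(750,600),interpolation=cv2.INTER_CUBIC)[...,::-1])
E
```

```text
time: 24.12
ee_pos: [0.4914, 0.3621, 0.1499]
tcp_rot: [-179.9, -0.1, 174.0]
wrist_force: [0.7, 1.0, -2.6]
opening: 0.0551
grasp_force: 43.2
time: 24.87
ee_pos: [0.4924, 0.3618, 0.098]
tcp_rot: [180.0, 0.0, 173.7]
wrist_force: [0.8, 0.1, -2.6]
opening: 0.0554
grasp_force: 43.2
```

View pics/heat.png

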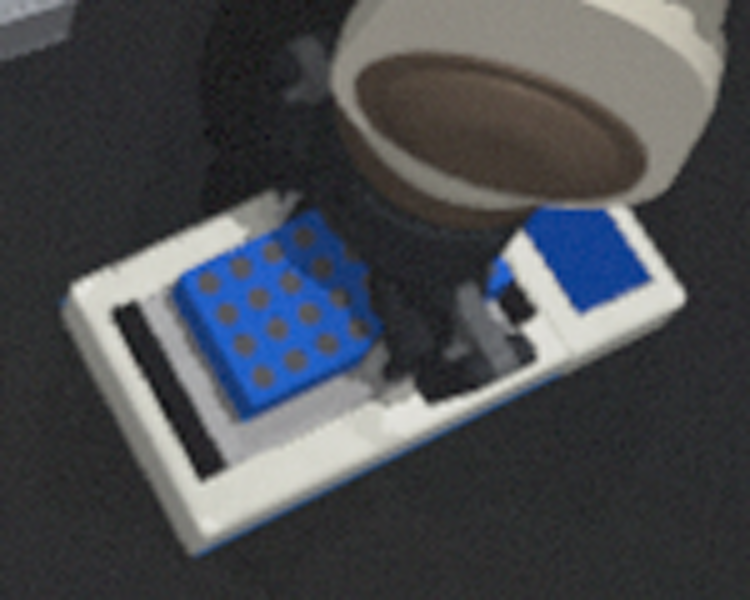

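The block is held level above the plate and lined up with it. Its near end has corners at about (175,290) and (240,405) in the crop. I'll check those numerically.

```bash
python3 - <<'E'
from h import *
u=np.array([np.cos(np.radians(-6)),np.sin(np.radians(-6))]);v=np.array([-u[1],u[0]])
for p in((175,290),(240,405),(318,210)):
    X=onz("scene",(370+p[0]/5-.4,260+p[1]/5-.4),.1007)[:2]-[.4925,.362];print(X@u,X@v)
E
```

```text
0.0641004263598499 -0.02381587224249457
0.06438443929161414 0.023918936503610145
-0.001554300656009522 -0.027402752786423595
```

```bash
python3 - <<'E'
from h import *
u=np.array([np.cos(np.radians(-6)),np.sin(np.radians(-6))]);v=np.array([-u[1],u[0]]);c=np.array([.4925,.362])
for n,roi in(("scene",(395,295,470,350)),("top",(130,175,195,262))):
    k,bl=blobs(bot.camera(n),(105,130,50),(125,255,255),roi,10);print(n,bl)
    P=np.argwhere(k)[:,::-1]
    for z in(.1007,.0747):
        Q=np.array([onz(n,p,z)[:2] for p in P])-c;a=Q@u;b=Q@v
        # end position per lateral strip
        print(z,[(round(w,3),round(np.sort(a[(abs(b-w)<.005)])[-2:].mean(),4)) for w in np.arange(-.025,.03,.01) if (abs(b-w)<.005).sum()>3],b.min().round(4),b.max().round(4))
E
```

```text
scene [(869, array([425.5, 322.5])), (18, array([468.3, 315.7]))]
0.1007 [(np.float64(-0.025), np.float64(0.0643)), (np.float64(-0.015), np.float64(0.0659)), (np.float64(-0.005), np.float64(0.0659)), (np.float64(0.005), np.float64(0.066)), (np.float64(0.015), np.float64(0.0661)), (np.float64(0.025), np.float64(0.0659))] -0.0293 0.065
0.0747 [(np.float64(-0.025), np.float64(0.0586)), (np.float64(-0.015), np.float64(0.0581)), (np.float64(-0.005), np.float64(0.0588)), (np.float64(0.005), np.float64(0.0586)), (np.float64(0.015), np.float64(0.0587)), (np.float64(0.025), np.float64(0.0582))] -0.0349 0.0621
top [(361, array([159. , 204.9])), (257, array([155.5, 237.1])), (60, array([149.4, 260. ]))]
0.1007 [(np.float64(-0.025), np.float64(0.0593)), (np.float64(-0.015), np.float64(0.0598)), (np.float64(-0.005), np.float64(0.0592)), (np.float64(0.005), np.float64(0.0597)), (np.float64(0.015), np.float64(0.0588)), (np.float64(0.025), np.float64(0.0586))] -0.0801 0.0276
0.0747 [(np.float64(-0.025), np.float64(0.0583)), (np.float64(-0.015), np.float64(0.0589)), (np.float64(-0.005), np.float64(0.0597)), (np.float64(0.005), np.float64(0.0588)), (np.float64(0.015), np.float64(0.0597)), (np.float64(0.025), np.float64(0.0587))] -0.0733 0.0369
```

Both views put the block's near end at 58.5–59 mm from the plate centre, against an ideal 58. It is centred, so I'll lower it.

```bash
python3 -m crank '[[[-0.03,0,-0.3,0,0,0],[0,0,-0.3,0,0,0],[0,0,-0.3,0,0,0],[0,0,-0.2,0,0,0],[0,0,-0.15,0,0,0],[0,0,-0.1,0,0,0],[0,0,0,0,0,0],[0,0,0,0,0,0]]]'; python3 -m crank '[[[0,0,-0.05,0,0,0],[0,0,-0.05,0,0,0],[0,0,0,0,0,0],[0,0,0,0,0,0]]]'; python3 -m crank '[[[0,0,-0.05,0,0,0],[0,0,0,0,0,0],[0,0,0,0,0,0]]]'
```

```text
time: 25.68
ee_pos: [0.4915, 0.3618, 0.0705]
tcp_rot: [-180.0, -0.0, 173.7]
wrist_force: [0.1, -0.3, -3.0]
opening: 0.055
grasp_force: 43.3
time: 26.02
ee_pos: [0.4915, 0.3618, 0.0685]
tcp_rot: [-180.0, 0.0, 173.7]
wrist_force: [0.1, -0.3, -2.1]
opening: 0.055
grasp_force: 43.3
time: 26.27
ee_pos: [0.4915, 0.3618, 0.0675]
tcp_rot: [-180.0, 0.0, 173.7]
wrist_force: [0.2, 0.2, -2.5]
opening: 0.0553
grasp_force: 43.3
```

```bash
python3 -m crank '[[[0,0,-0.05,0,0,0],[0,0,0,0,0,0],[0,0,0,0,0,0]]]'; python3 -m crank '[[[0,0,-0.05,0,0,0],[0,0,0,0,0,0],[0,0,0,0,0,0]]]'
```

```text
time: 26.52
ee_pos: [0.4916, 0.3619, 0.0673]
tcp_rot: [180.0, 0.0, 173.7]
wrist_force: [-4.0, -2.6, 5.6]
opening: 0.055
grasp_force: 44.2
time: 26.77
ee_pos: [0.4916, 0.3618, 0.0673]
tcp_rot: [180.0, 0.1, 173.7]
wrist_force: [-4.7, -4.2, 13.2]
opening: 0.0554
grasp_force: 45.0
```

Contact came at exactly the predicted height. I'll release and rise.

```bash
python3 -m crank '[[[0,0,0.05,0,0,0],[0,0,0,0,0,0],[0,0,0,0,0,0],[0,0,0,0,0,0],[0,0,0,0,0,0],[0,0,0,0,0,0]]]' 1; python3 -m crank '[[[0,0,0.3,0,0,0],[0,0,0.5,0,0,0],[0,0,0.8,0,0,0],[0,0,0.9,0,0,0],[0,0,0.9,0,0,0],[0,0,0.9,0,0,0],[0,0,0.9,0,0,0],[0,-0.9,0.9,0,0,0],[0,-0.9,0,0,0,0],[0,-0.9,0,0,0,0],[0,-0.9,0,0,0,0],[0,-0.9,0,0,0,0],[0,-0.9,0,0,0,0],[0,-0.9,0,0,0,0],[0,-0.9,0,0,0,0],[0,-0.9,0,0,0,0],[0,-0.9,0,0,0,0],[0,0,0,0,0,0],[0,0,0,0,0,0]]]'
python3 - <<'E'
from h import *
s=bot.camera("scene");t=bot.camera("top")
cv2.imwrite("pics/end.png",np.hstack([cv2.resize(s[70:380,230:520],(400,428)),cv2.resize(t[130:300,120:500],(400,179)) if 0 else cv2.resize(t[120:300,125:293],(400,428))])[...,::-1])
u=np.array([np.cos(np.radians(-6)),np.sin(np.radians(-6))]);v=np.array([-u[1],u[0]]);c=np.array([.4925,.362])
for n,roi in(("scene",(395,290,470,355)),("top",(140,180,190,252))):
    k,bl=blobs(t if n=="top" else s,(105,130,50),(125,255,255),roi,20);r,bx=rect(k);X=onz(n,r[0],.07)[:2]-c;print(n,bl,r,X@u,X@v)
    k,bl=blobs(t if n=="top" else s,(70,40,80),(100,255,255),(240,70,330,135) if n=="scene" else (405,200,485,290),50)
E
```

```text
time: 27.27
ee_pos: [0.4915, 0.3618, 0.0662]
tcp_rot: [-180.0, -0.0, 173.7]
wrist_force: [0.4, -0.4, -0.3]
opening: 0.0855
grasp_force: 0.0
time: 28.85
ee_pos: [0.4918, 0.1813, 0.1897]
tcp_rot: [180.0, 0.1, 173.6]
wrist_force: [-0.2, 0.7, 0.6]
opening: 0.0852
grasp_force: 0.0
scene [(1465, array([434.9, 321.5]))] ((439.300048828125, 328.60003662109375), (48.746280670166016, 60.821044921875), 63.43495178222656) 0.005863621924336502 0.017191383044520288
top [] ((0.0, 0.0), (0.0, 0.0), 0.0) 0.48083144812163003 0.4580447208678993
```

View pics/end.png

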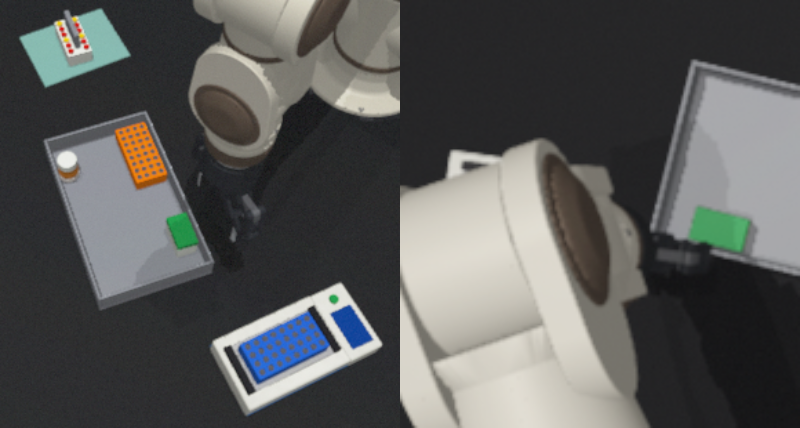

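The blue block lies flat and centred between the stops, and the rack stands upright on the mat. The orange block, jar and tip box look untouched. Handing in.

```bash
python3 -c "
from workcell import bot;print(bot.job_done())"
```

```text
the job is handed in; nothing more can be done
None
```

I handed the job in at about 29 s of the 72 s: the rack stands upright on the mat, the blue block lies flat and centred on the heater plate by camera and contact-height checks, and the orange block, jar and tip box look unmoved; the hand-in returned no verdict.

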